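Pack the ink crate: divider, then the top jar

TASK

The open plywood crate already holds its bottom layer of four ink jars. Lay the loose divider plate flat on those jars inside the crate, then stand the larger of the two lidded jars that stand on the table, to the right of the crate, upright on the divider, beside its grip. Leave the smaller jar where it is.

Things in the scene. Friction and masses are not known exactly. Their poses are not given: they have to be found in the camera images.
- crate: open plywood crate, fixed; outside 167 (x) x 202 (y) x 100 mm high, walls and floor 6 mm, inside 155 (x) x 190 (y). Origin: centre of its underside, on the table; z up. Four packed jars, 55 mm high, stand near its corners, lids level 61 mm above the crate's underside (the divider's point lies at 91 mm when laid on them).
- divider_grip (a point): loose divider: plywood plate 125 (x) x 160 (y) x 4 mm, mid-top a wooden grip rib 72 mm long in x, 12 thick in y (pinch along y), 40 tall; 0.15 kg. Point: in the rib's middle, over the plate's middle, 30 mm above the plate's underside; z up. Goes into the crate long side to long side, either way round, 15 mm spare all round. Each side of the rib has a bay of plate 125 x 74 mm for the jar.
- jar_center (a point): centre of the larger loose lidded jar (round, 55 mm diameter, 55 mm high, 0.16 kg nominal), half-way up, on its axis; z up. It starts standing on the table. Standing on the laid divider its centre is 92.5 mm above the crate's underside.
- small_jar_center (a point): centre of the smaller lidded jar (round, 47 mm diameter, 42 mm high), half-way up; a bystander standing on the table, in front of or behind the larger one, to be left alone.
Mind the look-alikes: they are no part of the job. What is shaped like the part that bears jar_center but turquoise is not meant.

How it is judged:
By the outcome, as a careful person would: the job done as asked, in the order asked, and still so for the second after the job is handed in, with the robot touching nothing.
It also fails if it takes over 56 s, if anything falls off the work surface, if the arm or the gripper's body presses on something with over 40 N, if the wrist force passes 120 N, or if a joint passes its speed limit or range.

ROBOT

A 6-joint arm with a two-finger parallel gripper is mounted at the origin on the work surface; the furniture and walls round the work are solid. World frame = base frame: x ahead of the robot, y to its left, z up, the work surface at z = 0. Lengths are in mm, angles in rad, forces in N, time in s.
With the tool pointing down it reaches from about 350 to 775 mm from the base axis. Payload 7.3 kg.
Tool frame: the origin (TCP) lies at the very end of the fingers, on their centre line; the grasp point (between the pads) lies 19 mm behind it; x points along the fingers, z is the direction in which the jaws open and shut, and the axes are right-handed (so a half turn about x gives the same grasp; the last joint's range is limited). The gripper opens to 92 mm and grips with 3 to 60 N. Pads are 19 mm wide; open, the fingers measure 130 mm over their backs; the gripper's body (75 mm by 190 mm) begins 47 mm behind the grasp point.
Start: joints at [0.972, 0.342, 1.524, -0, 1.275, -0.146], TCP at [229.669, 472.12, 226.741] pointing down, gripper open.
Joint ranges: [-2.53, 2.53], [-0.77, 2.02], [0.04, 2.7], [-1, 4.14], [0.28, 2.66], [-3.11, 3.11]. Speed limits (rad/s): [2.57, 2.57, 3.14, 3.14, 3.14, 3.14].

INTERFACE

Orientations are given as [roll, pitch, yaw] about the fixed x, y, z axes, in that order (R = Rz(yaw) Ry(pitch) Rx(roll)).
In Python, from plant import * gives the robot as it stands.
- The arm moves only by the tool carry_out, never from a script. Its argument "rows" is a list of rows, each a list of 4 numbers: the shift along the world's x, y, z in mm, then the turn about the world's z in degrees. In form: [[x, y, z, twist], ...]. A call has 1 to 20 rows; each row is the pose to reach, as a shift and turn from the pose measured when the call began; what a row does not reach only later rows make up. A row lasts 1/12 s, in which the tool goes at most 41.7 mm and 7.16 degrees, less where a joint would pass 70% of its speed; a pose out of reach is approached as far as the arm can. A call with a gripper value outside its range is refused whole. "hand" is the finger opening in mm, from 0 to 91.8, set as the call begins (left out, the last holds). The fingers move at their own pace and stop on an object; the grip force is fixed at half the most. Time passes only in rows, so rows that repeat a pose let the fingers close. It gives the time, the measured TCP pose, the force and the opening at its end, in the units of the state.
- get_obs(): the state, without advancing time (a new reading comes with each control period).
- capture(name): name is "scene" or "top" or "wrist"; returns the picture (384x512x3 uint8, red, green, blue); there is no depth.
- camera_info(name): a dict with "camera_matrix" (3x3 intrinsics, pixels), "dist" ([k1, k2, p1, p2, k3] as OpenCV has them; the pictures are not rectified), "pose" (4x4, takes a point from camera to world coordinates); the wrist camera has in their place "mount" (4x4, takes a point from camera to tool coordinates, whose origin is the TCP and whose axes are the tool frame's). Camera axes: x right, y down, z forward; pixel columns grow to the right and rows downward; lengths in mm; the calibration is good to about 2 mm. A picture is of the moment at which its call begins: read the wrist's pose just before it. camera_info takes no time and is no camera call.
- close_job(): hands the job in, once; it reports no verdict.
The state is a dict: "time": time; "joint_positions": joint angles; "dq": joint speeds; "tau": joint torques, N m; "tool_pos": TCP position; "tcp_rot": TCP orientation; "contact_force": force on the tool from outside, world axes, zero at the start; "moment": the same for the moment, N m; "grip_width": finger opening in mm.
Only numpy, scipy, OpenCV 4.12 (cv2) and the standard library are available. Lean on these libraries where they do the work, as an engineer would, in place of code of your own. Each camera call takes 0.05 s, during which the arm holds its last target. There are 200 camera calls.

## Working session

There is one attempt and no reset: what is moved stays moved. The work goes in short steps, Python scripts to look and compute and a tool call to move; the robot and the scene stay as the last step left them, time stands still between calls to the robot, and variables do not carry over. Pictures are saved under pics/ and viewed, about 8 in all and at most 12, crops included, and the job is handed in when it is done.

Besides the shell and the picture viewer there is one more tool, called as name(argument=value, ...), one argument or row to a line, values as JSON. carry_out: Moves the arm, as the interface text tells. Its arguments: {"type":"object","properties":{"rows":{"type":"array"},"hand":{"type":"number"}},"required":["rows"]}

```bash
mkdir -p pics
python3 - <<'E'
from plant import *
import cv2,numpy as np
print(get_obs())
for n in("scene","top","wrist"):
    im=capture(n); cv2.imwrite(f"pics/{n}0.png",im[:,:,::-1]); print(n,camera_info(n))
E
```

```text
{'time': 0.0, 'joint_positions': array([ 9.71970651e-01,  3.42688749e-01,  1.52502939e+00,  1.76134540e-05,
        1.27539662e+00, -1.45973192e-01]), 'dq': array([ 0.00100098,  0.00157345,  0.001444  , -0.00077063,  0.00074146,
        0.00066264]), 'tau': array([ 5.39196208e-04, -4.31237841e+01, -2.44216526e+01,  7.16839987e-02,
        5.60571975e-02, -1.27348708e-04]), 'tool_pos': array([229.43213878, 471.75567222, 226.05827866]), 'tcp_rot': array([ 2.98455455,  1.56927412, -2.18069206]), 'contact_force': array([-0.2606439 , -0.45629545, -0.01104676]), 'moment': array([ 0.01126928,  0.02100165, -0.01634755]), 'grip_width': 91.88160224921108}
scene {'camera_matrix': array([[498.2545517 ,   0.        , 259.14054123],
       [  0.        , 498.2545517 , 186.43704739],
       [  0.        ,   0.        ,   1.        ]]), 'dist': array([-0.07088213,  0.        ,  0.        ,  0.        ,  0.        ]), 'pose': array([[ 4.77620727e-01, -5.89345789e-01,  6.51575000e-01,
        -3.42490879e+02],
       [-8.78378087e-01, -3.04978027e-01,  3.68022199e-01,
        -4.51357035e+02],
       
[... 680 characters left out ...]
e+03],
       [ 0.00000000e+00,  0.00000000e+00,  0.00000000e+00,
         1.00000000e+00]])}
wrist {'camera_matrix': array([[268.00119118,   0.        , 253.68870789],
       [  0.        , 268.00119118, 189.40542382],
       [  0.        ,   0.        ,   1.        ]]), 'dist': array([0.02138777, 0.        , 0.        , 0.        , 0.        ]), 'mount': array([[ 1.09706829e-04, -2.79263880e-01,  9.60214389e-01,
        -1.57360022e+02],
       [ 2.20278181e-04, -9.60214365e-01, -2.79263898e-01,
         7.62467117e+01],
       [ 9.99999970e-01,  2.42151435e-04, -4.38263337e-05,
         1.74616691e+00],
       [ 0.00000000e+00,  0.00000000e+00,  0.00000000e+00,
         1.00000000e+00]])}
```

View pics/top0.png

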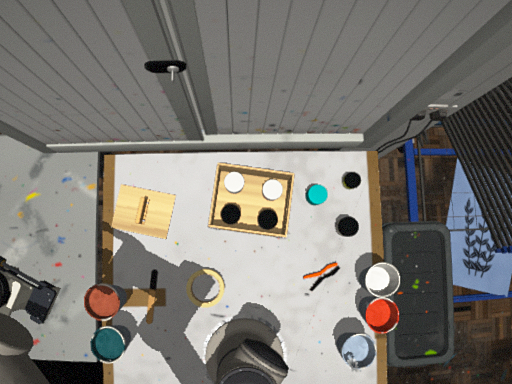

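View pics/scene0.png

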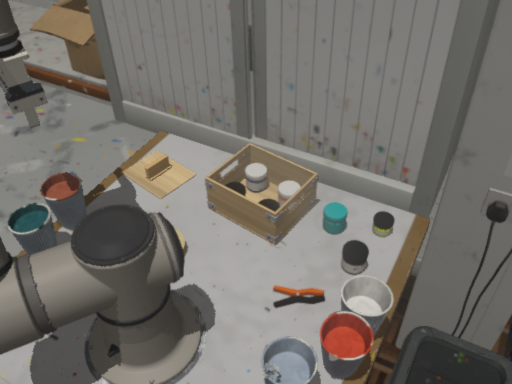

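The top view shows the divider at (143,211) with its rib running vertically, the crate at (251,200), the larger dark-lidded jar at (347,226), the smaller one at (351,180), and the turquoise decoy at (316,194). The scene view agrees on which jar is larger, showing them at (355,257) and (383,224).

```bash
cat > h.py <<'E'
import cv2,numpy as np
from plant import *
from scipy.spatial.transform import Rotation as Ro
def pose(n,obs=None):
    c=camera_info(n)
    if n!="wrist": return c,c["pose"]
    T=np.eye(4); T[:3,:3]=Ro.from_euler("xyz",obs["tcp_rot"]).as_matrix(); T[:3,3]=obs["tool_pos"]
    return c,T@c["mount"]
def ray(n,uv,z,obs=None):
    c,P=pose(n,obs)
    p=cv2.undistortPoints(np.float64(uv).reshape(-1,1,2),c["camera_matrix"],c["dist"])[:,0]
    d=np.c_[p,np.ones(len(p))]@P[:3,:3].T
    return P[:3,3]+d*((z-P[2,3])/d[:,2])[:,None]
def proj(n,X,obs=None):
    c,P=pose(n,obs);M=np.linalg.inv(P)
    return cv2.projectPoints(np.float64(X).reshape(-1,1,3),cv2.Rodrigues(M[:3,:3])[0],M[:3,3],c["camera_matrix"],c["dist"])[0][:,0]
E
python3 - <<'E'
from h import *
im=cv2.imread("pics/top0.png"); hsv=cv2.cvtColor(im,cv2.COLOR_BGR2HSV)
wood=((hsv[...,0]>10)&(hsv[...,0]<30)&(hsv[...,1]>70)&(hsv[...,2]>70)).astype(np.uint8)
def blob(m,x,y,w,h):
    k=np.zeros_like(m);k[y:y+h,x:x+w]=m[y:y+h,x:x+w]
    return max(cv2.findContours(k,cv2.RETR_EXTERNAL,cv2.CHAIN_APPROX_NONE)[0],key=cv2.contourArea)
for nm,b,z in(("plate",(106,175,78,75),4),("crate",(200,155,105,95),100)):
    c=blob(wood,*b); W=ray("top",c.reshape(-1,2),z)[:,:2].astype(np.float32)
    print(nm,cv2.minAreaRect(W),cv2.boundingRect(c))
dark=(hsv[...,2]<60).astype(np.uint8)
for nm,b,z in(("j1",(333,210,30,35),55),("j2",(338,167,30,28),42)):
    c=blob(dark,*b);r=cv2.minEnclosingCircle(c);W=ray("top",[r[0]],z);print(nm,r,W,ray("top",[[r[0][0]-r[1],r[0][1]],[r[0][0]+r[1],r[0][1]]],z)[:,1])
print(ray("top",[[146,195],[141,224]],44))
a=cv2.resize(im[155:255,100:380],None,fx=2.85,fy=2.85,interpolation=cv2.INTER_CUBIC);cv2.imwrite("pics/tc.png",a)
s=cv2.imread("pics/scene0.png");cv2.imwrite("pics/sc.png",cv2.resize(s[140:280,110:410],None,fx=2.6,fy=2.6,interpolation=cv2.INTER_CUBIC))
E
```

```text
plate ((405.6934814453125, 283.4161376953125), (208.7303009033203, 193.84420776367188), 1.1293238401412964) (106, 175, 69, 75)
crate ((421.4889831542969, -25.137603759765625), (200.70144653320312, 168.7482452392578), 81.0247802734375) (208, 163, 86, 74)
j1 ((347.5, 226.3000030517578), 10.056940078735352) [[ 349.19934592 -283.19346891   55.        ]] [-255.62252006 -310.96267189]
j2 ((351.8333435058594, 179.38888549804688), 8.189589500427246) [[ 478.30140674 -305.46404035   42.        ]] [-282.31484222 -328.75606837]
[[444.20233463 256.87256784  44.        ]
 [366.25025638 269.73334738  44.        ]]
```

View pics/tc.png

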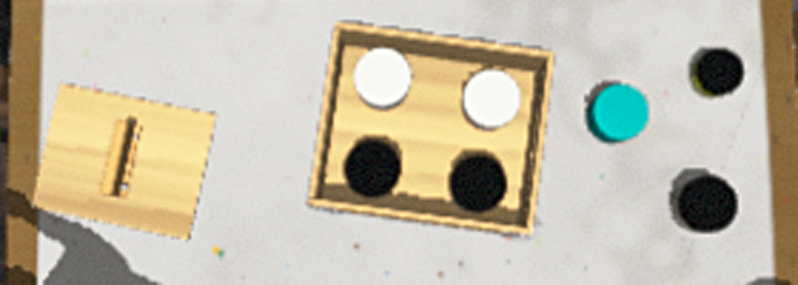

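The crop shows the plate's corners and the rib. The jar diameters come out at 55 and 46 mm, as they should.

Run:
```python
from h import *
c=np.array([(63,84),(216,114),(190,240),(35,205)])/2.85+[100,155]
W=ray("top",c,4)[:,:2];print(W,W.mean(0),[np.linalg.norm(W[i]-W[i-1]) for i in range(4)])
print(cv2.minAreaRect(W.astype(np.float32)))
r=np.array([(123,118),(108,195)])/2.85+[100,155]
R=ray("top",r,44);print(R,R.mean(0),np.degrees(np.arctan2(*(R[0]-R[1])[[1,0]])))
print(Ro.from_euler("xyz",get_obs()["tcp_rot"]).as_matrix())
```

```text
[[480.11424974 334.96710502]
 [447.72889711 182.2861759 ]
 [325.25564983 207.66506864]
 [361.0111107  361.01734167]] [403.52747684 271.48392281] [np.float64(121.9187129184185), np.float64(156.07779208018079), np.float64(125.075115413252), np.float64(157.46546486209624)]
((402.76483154296875, 271.6926574707031), (157.43380737304688, 125.07376098632812), 78.0244140625)
[[440.51835462 264.59095308  44.        ]
 [367.90694873 278.18298695  44.        ]] [404.21265168 271.38697002  44.        ] -10.602423266553298
[[-6.02184598e-04 -8.99233688e-01  4.37468183e-01]
 [-8.99168988e-04  4.37468573e-01  8.99233251e-01]
 [-9.99999414e-01  1.48146590e-04 -1.07199988e-03]]
```

carry_out(
  rows=[
    [35,-40,-16,5],
    [70,-80,-34,10],
    [105,-120,-52,14.5],
    [140,-160,-70,14.5],
    [174,-200,-86,14.5],
    [174,-200,-86,14.5],
    [174,-200,-86,14.5],
    [174,-200,-86,14.5],
    [174,-200,-86,14.5],
    [174,-200,-86,14.5],
  ],
  hand=60,
)

```text
time: 0.98
tool_pos: [403.3, 272.0, 140.2]
tcp_rot: [2.541, 1.569, -2.372]
contact_force: [0.2, 1.2, 1.0]
grip_width: 60.0
```

Run:
```python
from h import *
o=get_obs();im=capture("wrist")[:,:,::-1].copy()
print(o["tool_pos"],o["time"],o["contact_force"]);J=Ro.from_euler("xyz",o["tcp_rot"]).as_matrix();print(J)
c,s=np.cos(np.radians(-11.5)),np.sin(np.radians(-11.5))
A=np.array([[c,-s],[s,c]])
X=[np.r_[A@[x,y]+[403.5,271.5],44] for x in(-36,36) for y in(-6,6)]
Y=[np.r_[A@[x,y]+[403.5,271.5],4] for x in(-62.5,62.5) for y in(-80,80)]
im=cv2.resize(im,None,fx=1.5,fy=1.5)
for P,col in((X,(0,0,255)),(Y,(255,0,0))):
  for p in proj("wrist",P,o):
    print(p); cv2.circle(im,(int(p[0]*1.5),int(p[1]*1.5)),3,col,-1)
cv2.imwrite("pics/w1.png",im)
```

```text
[403.27907792 272.00338584 140.16992893] 0.9833 [0.21883423 1.24219444 1.04237594]
[[-9.56441493e-04 -9.79990106e-01  1.99043908e-01]
 [-9.26853418e-04  1.99044783e-01  9.79989957e-01]
 [-9.99999113e-01  7.52818531e-04 -1.09868187e-03]]
[245.03833125 155.47319924]
[257.67001222 155.48284308]
[245.63072438 225.42870176]
[257.34087215 225.43920505]
[176.41144083 124.61061594]
[326.92409805 124.71517051]
[184.81836631 232.25741431]
[318.84366076 232.38066068]
```

View pics/w1.png

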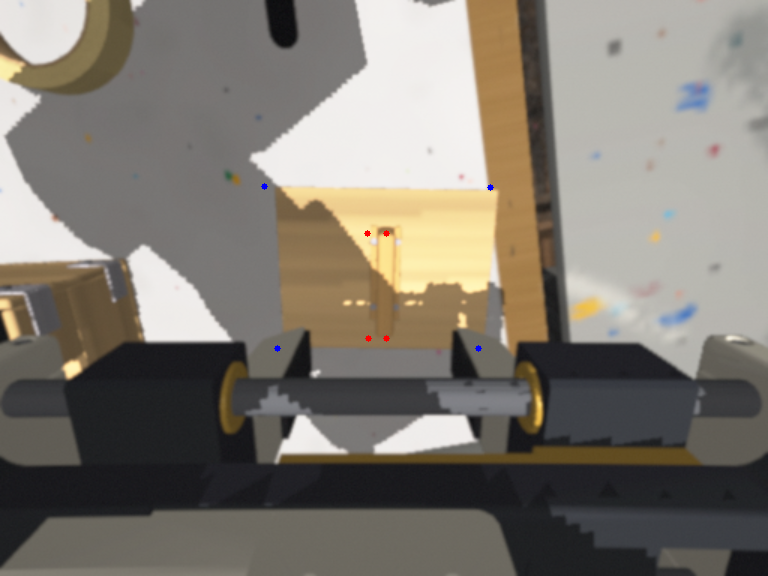

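The wrist view shows the rib at about x=386 against my prediction of 377, so it lies 5–6 mm further along +y. The angle is right.

carry_out(
  rows=[
    [1,5,-30,0],
    [1,5,-60,0],
    [1,5,-90,0],
    [1,5,-112,0],
    [1,5,-124,0],
    [1,5,-128,0],
    [1,5,-128,0],
    [1,5,-128,0],
  ],
)

```text
time: 1.7
tool_pos: [404.2, 278.4, 13.2]
tcp_rot: [-1.542, 1.57, -0.169]
contact_force: [0.6, -0.1, -0.0]
grip_width: 60.0
```

carry_out(
  rows=[
    [0,0,0,0],
    [0,0,0,0],
    [0,0,0,0],
    [0,0,0,0],
    [0,0,0,0],
    [0,0,0,0],
    [0,0,0,0],
    [0,0,0,0],
    [0,0,0,0],
  ],
  hand=5,
)

```text
time: 2.45
tool_pos: [404.1, 278.2, 13.2]
tcp_rot: [-2.122, 1.57, -0.749]
contact_force: [-0.4, -1.5, 1.5]
grip_width: 11.5
```

carry_out(
  rows=[
    [0,0,10,0],
    [0,0,35,0],
    [0,0,65,0],
    [0,0,95,0],
    [0,0,125,0],
    [0,0,145,0],
    [0,0,150,0],
    [0,-40,150,0],
    [0,-75,150,0],
    [2,-75,150,0],
    [2,-75,150,0],
    [2,-75,150,0],
  ],
)

```text
time: 3.45
tool_pos: [406.0, 203.2, 162.8]
tcp_rot: [2.417, 1.57, -2.495]
contact_force: [-0.1, 0.5, -2.1]
grip_width: 12.0
```

Run:
```python
from h import *
o=get_obs();im=capture("wrist")[:,:,::-1].copy();cv2.imwrite("pics/w2r.png",im);t=capture("top")[:,:,::-1];cv2.imwrite("pics/t2r.png",t)
im=cv2.resize(im,None,fx=1.5,fy=1.5)
c,s=np.cos(np.radians(-9)),np.sin(np.radians(-9));A=np.array([[c,-s],[s,c]])
def put(P,col,n="wrist",I=im,k=1.5,off=(0,0)):
  for p in proj(n,P,o):
    cv2.circle(I,tuple(int(v) for v in (p-off)*k),3,col,-1)
put([np.r_[A@[x,y]+[421.5,-25.1],100] for x in(-83.5,83.5) for y in(-101,101)],(255,0,0))
b=np.radians(-11.5);B=np.array([[np.cos(b),-np.sin(b)],[np.sin(b),np.cos(b)]])
P=[np.r_[B@[x,y]+o["tool_pos"][:2],o["tool_pos"][2]-7] for x in(-62.5,62.5) for y in(-80,80)]
put(P,(0,0,255))
cv2.imwrite("pics/w2.png",im)
print(o["tool_pos"],o["contact_force"],o["grip_width"])
```

```text
[405.99969135 203.18841845 162.77992809] [-0.10310604  0.45363071 -2.13250425] 12.005295558137684
```

View pics/w2.png

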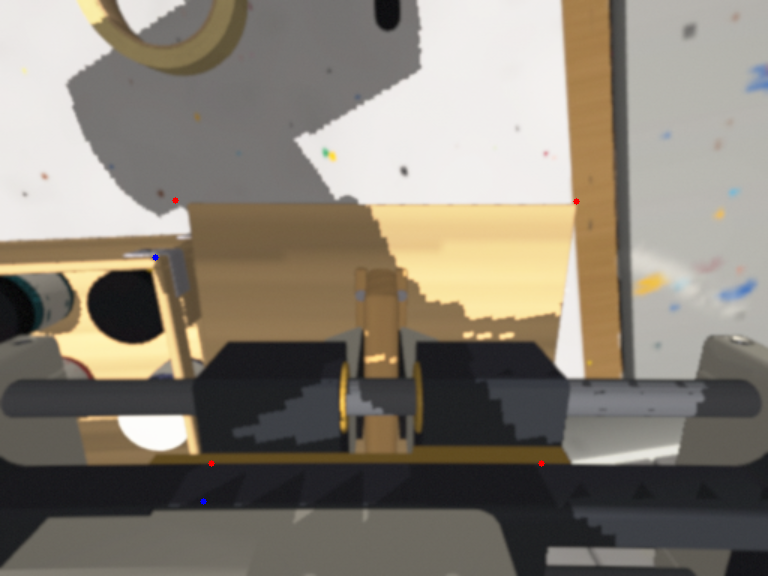

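The plate is held square and centred: its corners are about (190,204) and (575,204), within 3 mm of prediction. The crate's corner is near (165,258), also within a few mm of the top-view estimate. I'll move over the crate.

carry_out(
  rows=[
    [2,-32,0,1],
    [4,-64,0,2],
    [6,-96,0,2.5],
    [8,-128,0,2.5],
    [11,-160,0,2.5],
    [14,-192,0,2.5],
    [15,-215,-10,2.5],
    [15.5,-227,-25,2.5],
    [15.5,-227,-35,2.5],
    [15.5,-227,-35,2.5],
    [15.5,-227,-35,2.5],
    [15.5,-227,-35,2.5],
  ],
)

```text
time: 4.55
tool_pos: [421.9, -22.5, 128.2]
tcp_rot: [-2.311, 1.57, -0.893]
contact_force: [0.4, 0.7, -1.9]
grip_width: 11.7
```

Run:
```python
from h import *
o=get_obs();im=capture("wrist")[:,:,::-1].copy();t=capture("top")[:,:,::-1]
im=cv2.resize(im,None,fx=1.1,fy=1.1);t=cv2.resize(t[150:260,190:320],None,fx=2,fy=2)
I=np.zeros((im.shape[0],im.shape[1]+t.shape[1]-30,3),np.uint8)[:,:800];I[:,:im.shape[1]]=im
w=800-im.shape[1];I[:t.shape[0],im.shape[1]:]=t[:,:w]
cv2.imwrite("pics/w3.png",I)
print(o["tool_pos"],o["contact_force"],o["grip_width"])
J=Ro.from_euler("xyz",o["tcp_rot"]).as_matrix();print(np.degrees(np.arctan2(J[1,2],J[0,2])))
```

```text
Traceback (most recent call last):
ValueError: could not broadcast input array from shape (220,237,3) into shape (220,230,3)
```

Run:
```python
from h import *
o=get_obs();im=capture("wrist")[:,:,::-1].copy()
cv2.imwrite("pics/w3.png",cv2.resize(im,None,fx=1.5,fy=1.5))
print(o["tool_pos"],o["contact_force"],o["grip_width"])
J=Ro.from_euler("xyz",o["tcp_rot"]).as_matrix();print(np.degrees(np.arctan2(J[1,2],J[0,2])))
```

```text
[421.97820967 -22.57509948 128.43600974] [-1.04280004 -0.02139495 -2.1168131 ] 11.850291139948922
81.28258306203459
```

View pics/w3.png

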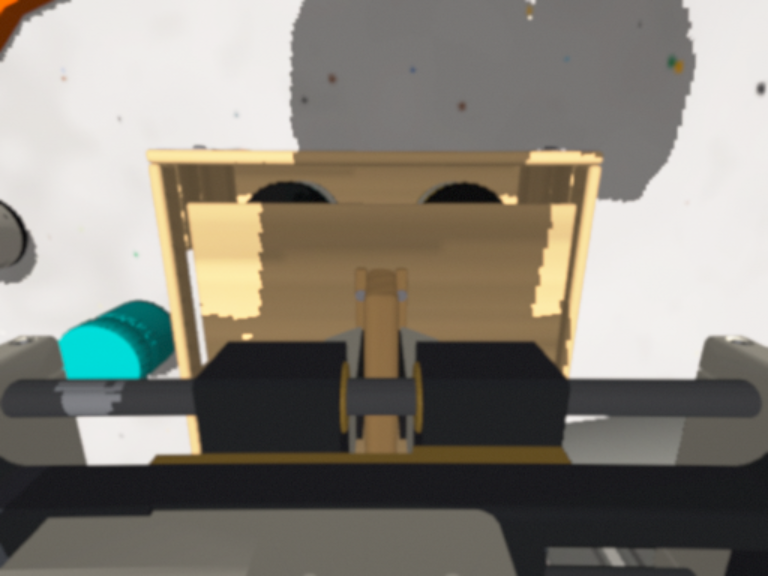

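The wrist view shows the plate parallel to the rim and about 2–3 mm off-centre: crate centre column 376, plate 382. Lowering with a small correction.

carry_out(
  rows=[
    [0,-2.5,0,0],
    [0,-2.5,-15,0],
    [0,-2.5,-30,0],
    [0,-2.5,-42,0],
    [0,-2.5,-49,0],
    [0,-2.5,-52,0],
    [0,-2.5,-53,0],
    [0,-2.5,-54,0],
    [0,-2.5,-54,0],
  ],
)

```text
time: 5.45
tool_pos: [422.3, -25.2, 74.8]
tcp_rot: [-1.83, 1.569, -0.411]
contact_force: [-0.8, 0.5, -1.6]
grip_width: 11.8
```

carry_out(
  rows=[
    [0,0,-1,0],
    [0,0,-2,0],
    [0,0,-2,0],
  ],
)

```text
time: 5.7
tool_pos: [422.7, -25.3, 74.4]
tcp_rot: [-1.765, 1.567, -0.346]
contact_force: [-4.5, -0.2, 15.0]
grip_width: 11.5
```

Contact at the expected height. Releasing and raising.

carry_out(
  rows=[
    [0,0,1,0],
    [0,0,1,0],
    [0,0,1,0],
    [0,0,1,0],
    [0,0,1,0],
    [0,0,1,0],
    [0,0,1,0],
  ],
  hand=36,
)

```text
time: 6.28
tool_pos: [422.6, -25.3, 75.3]
tcp_rot: [-1.777, 1.567, -0.358]
contact_force: [-0.7, 0.0, -0.3]
grip_width: 36.0
```

carry_out(
  rows=[
    [0,0,20,0],
    [0,0,55,0],
    [0,0,90,0],
    [-10,-30,110,-7],
    [-25,-70,110,-14],
    [-40,-105,110,-21],
    [-55,-140,110,-28],
    [-65,-175,110,-35],
    [-72,-210,110,-42],
    [-73,-240,110,-49],
    [-73,-257,110,-56],
    [-73,-257,110,-63],
    [-73,-257,110,-70],
    [-73,-257,110,-77],
    [-73,-257,110,-84],
    [-73,-257,110,-90],
    [-73,-257,110,-90],
    [-73,-257,110,-90],
    [-73,-257,110,-90],
  ],
)

```text
time: 7.87
tool_pos: [349.6, -282.2, 185.2]
tcp_rot: [-1.834, 1.567, -1.983]
contact_force: [-0.9, -0.5, -0.1]
grip_width: 36.3
```

Run:
```python
from h import *
o=get_obs();im=capture("wrist")[:,:,::-1].copy();t=capture("top")[:,:,::-1];cv2.imwrite("pics/t4r.png",t)
im=cv2.resize(im,None,fx=1.5,fy=1.5)
a=np.linspace(0,6.28,24)
P=[[349.2+27.5*np.cos(x),-283.2+27.5*np.sin(x),55] for x in a]
for p in proj("wrist",P,o): cv2.circle(im,tuple(int(v*1.5) for v in p),2,(0,0,255),-1)
T=cv2.resize(t[155:255,200:380],None,fx=2,fy=2)
im[:200,:360]=T
cv2.imwrite("pics/w4.png",im)
J=Ro.from_euler("xyz",o["tcp_rot"]).as_matrix();print(o["tool_pos"],np.degrees(np.arctan2(J[1,2],J[0,2])),o["joint_positions"],o["contact_force"])
```

```text
[ 349.5761197  -282.23485566  185.19590634] -8.529435787123177 [-0.84789278  0.24590977  1.78616214 -0.00342089  1.10809739 -0.69750269] [-0.93140663 -0.52733551 -0.05126893]
```

View pics/w4.png

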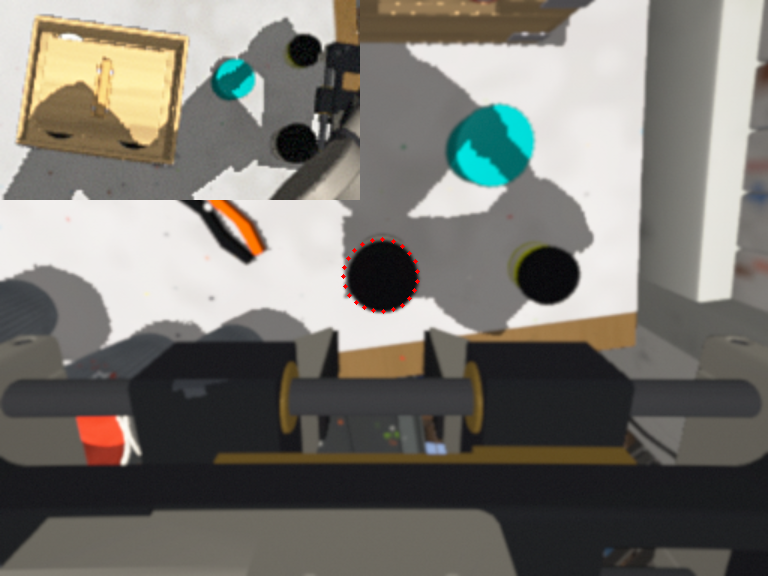

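The predicted ring lies on the larger jar's lid at (382,275), and the smaller jar is at (547,275). The top-view inset shows the divider lying inside the crate, centred. Descending onto the jar.

carry_out(
  rows=[
    [0,-1,0,0],
    [0,-1,0,0],
    [0,-1,-30,0],
    [0,-1,-60,0],
    [0,-1,-90,0],
    [0,-1,-120,0],
    [0,-1,-145,0],
    [0,-1,-162,0],
    [0,-1,-171,0],
    [0,-1,-174,0],
    [0,-1,-174,0],
  ],
  hand=90,
)

```text
time: 8.88
tool_pos: [349.6, -283.3, 11.1]
tcp_rot: [-1.94, 1.568, -2.09]
contact_force: [-0.2, -0.7, 0.5]
grip_width: 89.8
```

carry_out(
  rows=[
    [0,0,0,0],
    [0,0,0,0],
    [0,0,0,0],
    [0,0,0,0],
    [0,0,0,0],
    [0,0,0,0],
    [0,0,0,0],
    [0,0,0,0],
  ],
  hand=45,
)

```text
time: 9.55
tool_pos: [349.8, -283.5, 11.4]
tcp_rot: [-1.758, 1.567, -1.908]
contact_force: [0.0, 0.8, 3.8]
grip_width: 51.8
```

Run:
```python
from h import *
im=cv2.imread("pics/t4r.png");cv2.imwrite("pics/t4c.png",cv2.resize(im[155:245,200:300],None,fx=6,fy=6,interpolation=cv2.INTER_CUBIC))
```

```text
(no output)
```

View pics/t4c.png

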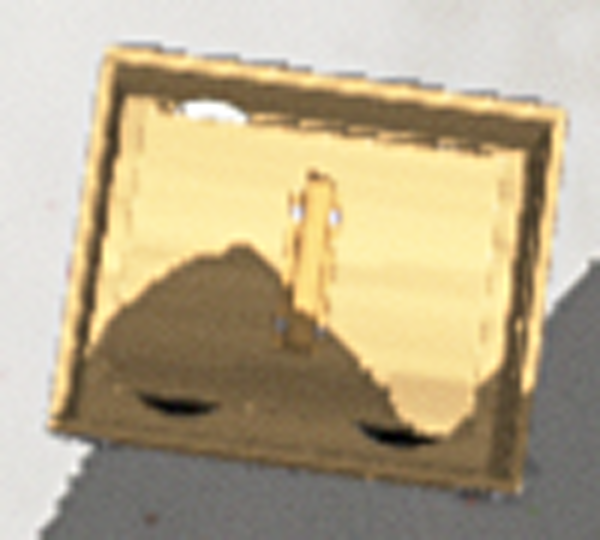

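The crop shows the divider lying evenly in the crate with its rib centred at (306,262), matching the release pose. Lifting the jar across to the −y bay.

carry_out(
  rows=[
    [0,0,10,0],
    [0,0,30,0],
    [0,0,60,0],
    [0,0,90,0],
    [0,0,120,0],
    [5,15,138,0],
    [14,45,140,0],
    [23,75,140,0],
    [33,107,140,0],
    [43,140,140,0],
    [53,172,140,0],
    [61,200,140,0],
    [65.5,214,135,0],
    [65.5,214,120,0],
    [65.5,214,110,0],
    [65.5,214,110,0],
    [65.5,214,110,0],
  ],
)

```text
time: 10.97
tool_pos: [414.7, -69.2, 120.9]
tcp_rot: [-2.304, 1.567, -2.454]
contact_force: [-0.6, -0.9, -2.2]
grip_width: 51.9
```

Run:
```python
from h import *
o=get_obs();im=capture("wrist")[:,:,::-1].copy()
cv2.imwrite("pics/w5.png",cv2.resize(im,None,fx=1.5,fy=1.5))
J=Ro.from_euler("xyz",o["tcp_rot"]).as_matrix();print(o["tool_pos"],np.degrees(np.arctan2(J[1,2],J[0,2])),o["grip_width"],o["contact_force"])
```

```text
[414.73849216 -69.23280566 120.93076576] -8.573367888890475 51.942261259651914 [-0.58779959 -0.90921927 -2.21881369]
```

View pics/w5.png

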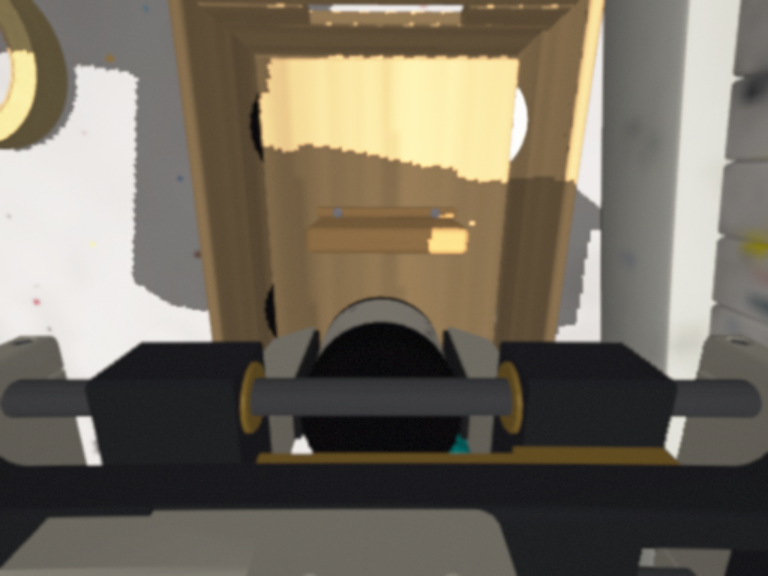

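The jar is held upright in the −y bay. Its near edge is at about row 300, clear of the rib, whose edge is at row 253. Lowering.

carry_out(
  rows=[
    [0,0,-14,0],
    [0,0,-28,0],
    [0,0,-37,0],
    [0,0,-41,0],
    [0,0,-43,0],
    [0,0,-44,0],
    [0,0,-44,0],
  ],
)

```text
time: 11.6
tool_pos: [415.6, -69.8, 77.9]
tcp_rot: [-1.668, 1.567, -1.818]
contact_force: [0.6, -0.1, -2.2]
grip_width: 52.0
```

carry_out(
  rows=[
    [0,0,-0.7,0],
    [0,0,-1.2,0],
    [0,0,-1.2,0],
  ],
)

```text
time: 11.85
tool_pos: [415.8, -69.9, 77.0]
tcp_rot: [-1.502, 1.567, -1.653]
contact_force: [0.2, 1.0, -2.7]
grip_width: 51.6
```

carry_out(
  rows=[
    [0,0,-0.7,0],
    [0,0,-1.4,0],
    [0,0,-1.4,0],
  ],
)

```text
time: 12.1
tool_pos: [416.0, -69.9, 76.6]
tcp_rot: [-1.26, 1.567, -1.41]
contact_force: [-3.4, 1.6, 10.5]
grip_width: 51.8
```

Contact. Releasing and withdrawing.

carry_out(
  rows=[
    [0,0,0.5,0],
    [0,0,0.5,0],
    [0,0,0.5,0],
    [0,0,0.5,0],
    [0,0,0.5,0],
    [0,0,0.5,0],
    [0,0,0.5,0],
  ],
  hand=82,
)

```text
time: 12.68
tool_pos: [416.0, -69.9, 77.0]
tcp_rot: [-1.292, 1.567, -1.442]
contact_force: [-0.2, -0.0, -0.4]
grip_width: 82.0
```

carry_out(
  rows=[
    [0,0,15,0],
    [0,0,40,0],
    [0,0,75,0],
    [0,0,110,0],
    [-5,30,130,0],
    [-10,70,130,0],
    [-15,110,130,0],
    [-20,150,130,0],
    [-25,190,130,0],
    [-30,230,130,0],
    [-30,260,130,0],
    [-30,260,130,0],
    [-30,260,130,0],
  ],
)

```text
time: 13.77
tool_pos: [385.5, 191.3, 206.8]
tcp_rot: [-1.404, 1.567, -1.55]
contact_force: [0.0, 0.0, 0.3]
grip_width: 82.0
```

Run:
```python
from h import *
o=get_obs();t=capture("top")[:,:,::-1];s=capture("scene")[:,:,::-1]
A=cv2.resize(t[155:250,200:370],None,fx=3,fy=3,interpolation=cv2.INTER_CUBIC);B=cv2.resize(s[135:285,190:400],None,fx=2,fy=2,interpolation=cv2.INTER_CUBIC)
I=np.zeros((590,510,3),np.uint8);I[:285,:510]=A;I[288:588,:420]=B
cv2.imwrite("pics/end.png",I);print(o["time"],o["tool_pos"],o["contact_force"],o["grip_width"])
```

```text
13.7667 [385.50743368 191.33577825 206.75807404] [0.01247838 0.0479109  0.3383091 ] 82.00693693135396
```

View pics/end.png

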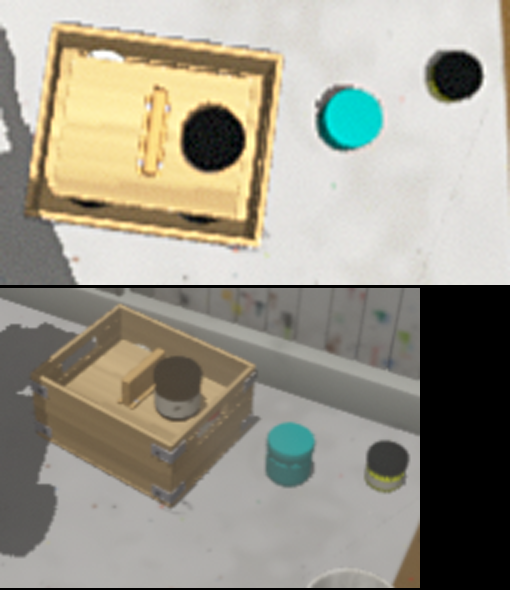

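The final view shows the divider flat in the crate and the jar upright beside the rib, at (213,137) in the top crop. The smaller jar and the decoy haven't moved, and the arm is clear.

```bash
python3 -c "from plant import *; print(close_job())"
```

```text
the job is handed in; nothing more can be done
None
```

The divider is laid flat on the four packed jars. The larger dark-lidded jar stands upright on it, in the bay to the right of the grip. I handed the job in at about 13.8 s.

- **Final check:** the top and scene pictures show the plate level in the crate and the jar clear of the rib and the walls. The smaller jar and the turquoise look-alike were not touched. The gripper was clear, with about 0.3 N on the tool.
- **Contact:** both set-downs made contact within about 1 mm of the expected heights, and the highest force I read was about 15 N.
- **Disagreements:** the wrist camera put the rib about 5 mm off the top-view estimate, so I corrected before grasping. The larger jar gripped at 52 mm instead of 55; I took that as a body narrower than its lid. Its lid measured 55 mm, against 46 mm for the smaller one.

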